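# Snap the larger card easel open

### The job

Two folding earring-card easels lie folded flat on the desk. Set up the larger one: lift its hinged back by the bar at its free end and swing it up and over until it snaps past its sprung middle and stays fully open against its stop, leaning back, then let go of it. Leave the smaller easel folded.

Things in the scene. Friction and masses are not known exactly. Their poses are not given: they have to be found in the camera images.
- easel_large: larger easel, pale wood, fixed to desk: base plate 145 x 115 mm, 13 high, hinged back folded flat on it. Origin on the desk; x runs level from the bar end to the hinge end (to the robot's left, within about 23 degrees), y along the hinge, z up. Hinge axis at x = +60, z = 22; plate from x = -55 to +90; sloped stop behind the hinge, top z = 39. The smaller easel is 85 wide, plate 102 long.
- easel_large_bar (a point): centre of its lift bar: round wood, 11 mm thick, 69 long, along easel y, on two wire legs 81 apart at the back's free end. Folded: x = -105, z = 35 in the easel frame, free desk below, 40 clear to the panel edge (panel top z = 25); pinch from above, jaws closing along easel x; it can turn in the jaws. At angle q: x = 60 - 165 cos q + 13 sin q, z = 22 + 165 sin q + 13 cos q (mm).
- easel_large_back (a joint): angle of the larger easel's back, rad: 0 folded flat, 1.90 fully open against the stop (19 degrees beyond upright). An over-centre spring holds it at either end: lifting it off takes about 2 N at the bar; past about 1.15 rad it flips fully open by itself, released before about 1.0 it snaps back flat.
- easel_small_back (a joint): the same angle of the smaller easel, of the same make (85 mm wide, bar 120 mm from its hinge); starts folded at 0 and is to stay so. Between the easels, a little behind them, stands a ring magnifier 180 mm high: cross above it.

How it is judged:
By the outcome, as a careful person would: the job done as asked, in the order asked, and still so for the second after the job is handed in, with the robot touching nothing.
It also fails if it takes over 35 s, if anything falls off the work surface, if the arm or the gripper's body presses on something with over 40 N, if the wrist force passes 120 N, or if a joint passes its speed limit or range.

### The arm

A 7-joint arm with a two-finger parallel gripper is mounted at the origin on a cart in front of the work surface, level with it; the furniture and walls round the work are solid. World frame = base frame: x ahead of the robot, y to its left, z up, the work surface at z = 0. Lengths are in m, angles in rad, forces in N, time in s.
With the tool pointing down it reaches from about 0.4 to 0.925 m from the base axis. Payload 4.1 kg.
Tool frame: the origin (TCP) lies on the centre line of the jaws, within the pads' length; the fingertips stand 11 mm ahead of it and the grasp point (between the pads) lies 8 mm behind it; z points along the fingers, y is the line along which they close (so a half turn about z gives the same grasp; the last joint's range is limited). The gripper opens to 85 mm and grips with 20 to 120 N. Pads are 22 mm wide; open, the fingers measure 114 mm over their backs; the gripper's body (76 mm by 85 mm) begins 54 mm behind the grasp point. The pads swing forward as they close: fully open they stand 13 mm farther back than shut.
Start: joints at [-1.404, 0.398, 0.045, 1.537, -0.019, 1.207, -0.051], TCP at [0.171, 0.627, 0.242] pointing down, gripper open.
Joint ranges: [-2.82, 2.82], [-0.49, 2.23], [-1.37, 1.46], [0, 2.46], [-1.36, 4.5], [0.23, 2], [-2.94, 2.94]. Speed limits (rad/s): [2.57, 2.57, 3.14, 3.14, 3.14, 3.14, 3.14].

### API

Orientations are given as a unit quaternion [w, x, y, z].
In Python, from bench import robot, viewer, order, spotter gives the robot as it stands.
- The arm moves only by the tool step_arm, never from a script. Its argument "motion" is a list that holds one entry, the list of rows, each a list of 6 numbers: the shift along the tool's x, y, z in mm, then the turn, a rotation vector about the tool's x, y, z in rad. A call has 1 to 20 rows; each row is the pose to reach, as a shift and turn from the pose commanded when the call began, along the tool's axes at that moment; what a row does not reach only later rows make up. A row lasts 1/8 s, in which the tool goes at most 62.5 mm and 10.7 degrees, less where a joint would pass 70% of its speed; a pose out of reach is approached as far as the arm can. A call with a gripper value outside its range is refused whole. "claw" is the closure, from 0 (fully open) to 1 (shut), set as the call begins (left out, the last holds). The fingers move at their own pace and stop on an object; the grip force is fixed at half the most. Time passes only in rows, so rows that repeat a pose let the fingers close. It gives the time, the measured TCP pose, the force, the opening and the grip force at its end, in the units of the state.
- robot.get_obs(): the state, without advancing time (a new reading comes with each control period).
- viewer.camera(name): name is "scene" or "top"; returns (picture, depth): 420x560x3 uint8, red, green, blue; 420x560 float32, m along the optical axis (not along the pixel's ray), 0 where there is no reading.
- viewer.calibration(name): a dict with "fx", "fy", "cx", "cy" (pixels), "extrinsics" (4x4, takes a point from camera to world coordinates). Camera axes: x right, y down, z forward; pixel columns grow to the right and rows downward; lengths in m; the calibration is good to about 2 mm. A picture is of the moment at which its call begins. calibration takes no time and is no camera call.
- order.job_done(): hands the job in; it is judged then, once.
Trained networks look in the newest picture that a camera, given by its name, has taken for a name from the list of things; names that differ only in an ending like _2 or _b are one class to them, and where a whole thing is asked for, a point or a joint stands for the part that bears it (a point fixed in the world has none). Each returns a list of dicts, best first, with "score" (0 to 1); they miss things now and then, are a little off and sometimes report something else, mostly with a low value. They report only what shows in the picture. A call takes as long as a camera call.
- spotter.trace(camera, target): "region" (420x560 bool, what is visible of it) and "rect" ([centre column, centre row, width, height] in pixels, round what is visible of it).
The state is a dict: "time": time; "qpos": joint angles; "joint_velocities": joint speeds; "joint_efforts": joint torques, N m; "eef_pos": TCP position; "tool_rot": TCP orientation; "force": force on the tool from outside, world axes, zero at the start; "torque": the same for the moment, N m; "opening": finger opening in m; "finger_force": force on a finger pad.
Only numpy, scipy, OpenCV 4.12 (cv2) and the standard library are available. Lean on these libraries where they do the work, as an engineer would, in place of code of your own. Each camera call takes 0.05 s, during which the arm holds its last target. There are 200 camera calls.

## Working session

There is one attempt and no reset: what is moved stays moved. The work goes in short steps, Python scripts to look and compute and a tool call to move; the robot and the scene stay as the last step left them, time stands still between calls to the robot, and variables do not carry over. Pictures are saved under pics/ and viewed, at most 10 in all, crops included, and the job is handed in when it is done.

Besides the shell and the picture viewer there is one more tool, called in YAML: its name, and indented under it one key for each argument. step_arm: Moves the arm, as the interface text tells. Its arguments: {"type":"object","properties":{"motion":{"type":"array","items":{"type":"array","items":{"type":"array","items":{"type":"number"}}}},"claw":{"type":"number"}},"required":["motion"]}

```bash
mkdir -p pics
cat > h.py <<'E'
import numpy as np, cv2
from bench import robot, viewer, order, spotter
def cloud(name, d):
    c=viewer.calibration(name); v,u=np.mgrid[:420,:560]
    p=np.stack([(u-c['cx'])/c['fx']*d,(v-c['cy'])/c['fy']*d,d],-1)
    E=np.array(c['extrinsics']); return p@E[:3,:3].T+E[:3,3]
E
python3 - <<'E'
from h import *
ims=[]
for n in ['top','scene']:
    im,d=viewer.camera(n); np.save(n+'.npy',cloud(n,d)); P=cloud(n,d)
    for t in ['easel_large','easel_large_bar','easel_small_back']:
        for r in spotter.trace(n,t)[:3]:
            m=r['region']&(d>0); print(n,t,round(r['score'],2),np.round(r['rect']),np.round(np.median(P[m],0),3),m.sum())
    cv2.imwrite(f'pics/{n}.png',im[...,::-1])
o=robot.get_obs(); print(o['time'],o['eef_pos'],o['tool_rot'],o['opening'])
E
```

```text
top easel_large 0.95 [190. 210.  60.  42.] [0.47  0.325 0.022] 1811
top easel_large_bar 0.98 [192. 208.  52.  35.] [0.474 0.311 0.024] 1135
top easel_small_back 0.6 [346. 202.  42.  28.] [ 0.497 -0.177  0.024] 506
scene easel_large 0.58 [227. 177.  52.  31.] [0.462 0.308 0.023] 947
scene easel_large_bar 0.7 [232. 179.  48.  28.] [0.468 0.298 0.023] 575
scene easel_small_back 0.77 [337. 244.  50.  22.] [ 0.496 -0.191  0.024] 526
0.4 [0.17069746 0.62711547 0.2421862 ] [ 1.71798595e-07  1.32491819e-01  9.91184093e-01 -1.06129744e-04] 0.08556272703625074
```

View pics/top.png

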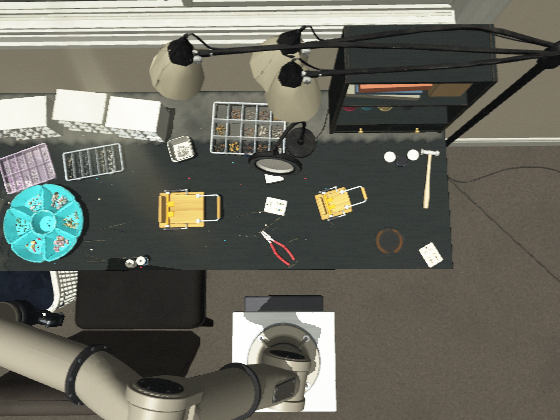

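View pics/scene.png

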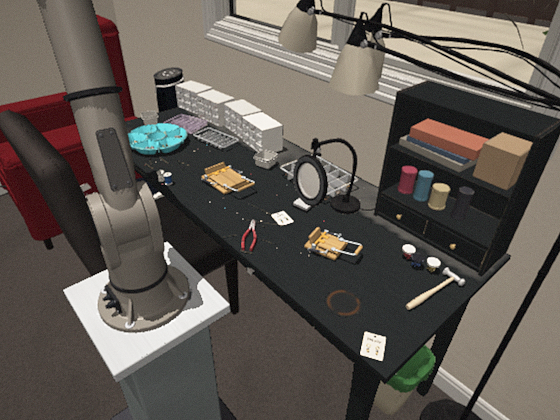

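Run:
```python
from h import *
im=cv2.imread('pics/top.png'); P=np.load('top.npy')
cv2.imwrite('pics/crop.png',cv2.resize(im[175:245,145:235],None,fx=8,fy=8,interpolation=cv2.INTER_CUBIC))
r=spotter.trace('top','easel_large')
Q=P[185:235,150:230]; im2=im[185:235,150:230].astype(int)
m=(Q[...,2]>.008)&(Q[...,2]<.06)
p=Q[m]; print(len(p)); rect=cv2.minAreaRect((p[:,:2]*1000).astype(np.float32)); print(rect)
for v in range(188,232,2): print(v,' '.join('%2d'%(1000*P[v,u,2]) for u in range(155,226,2)))
for (u,v) in [(219,194),(219,219),(219,207),(160,210)]: print(u,v,P[v,u])
```

```text
1733
((474.3962707519531, 299.9007263183594), (130.8799591064453, 198.62161254882812), 1.9564610719680786)
188  0 -2 -3 -7  0 -3 -5  0 -5 -4 -2 -3 -5 -2 -2 -4  0  0  0 -2  0 -3 -1 -5 -3 -1 -7  3 -4  0 -5 -5 -5 -5 -7 -3
190 -3  1  0  2 -4  9 10 16 11 11 19 18 21 19 16 21 -1 -9 -2 -5 -4 -3 -1 -4 -3 -6  0 -5 -4  1  0 -10 -1  0 -4 -5
192  0 -2 -3 -3 -5 23 20 16  6  7  3  4  8  2 16 15 14 18  6 14 14  7  8 12  9  0 -1 -1  1 -1 -3 -4 -6  0 -2 -1
194 -1 -5  8 12  9  5 20 13 14 16 18 13  9  5 14  7 20 21 14 24 23 23 25 16  7  3 -3 -4 28 35 34 -6 -2  0 -2  1
196 -1  0 37 29 23 11 29 14 20 23 24 21 24 28 19 25 23 20 24 26 20 30 21 23 14 -1  1 -4  2  1  4 36  3 -2 -3 -7
198 -3 -3 33 34 21 12 21  8 18 20 21 23 23 27 26 21 23 22 22 23 24 19 27 21 12 -8 -4 -6  2  2 -2 40 1487 -5 -5  1
200 -2 -1 37 31 21 11 20 14 24 23 19 21 21 23 27 18 24 26 21 22 25 25 25 21 14  0 -3  2  0 -3 -1 34 36 -5 -7  0
202  2  0 32 35 22 17 25 27 29 22 17 29 27 24 24 23 23 20 22 27 22 22 22 20 12 -1  2 -6 -3 -10  1 36 35 -6 -2  3
204  2 -3 40 32 22 10 18 23 23 25 19 21 23 22 17 22 20 26 24 30 26 25 18 22 11  0 -5 -4 -4 -3
[... 952 characters left out ...]
 15 26 22 24 23 19 19 22 23 22 32 28 26 16  0  2  0 -2  0  1  2  3  4  0 -1
224 -8  2  8 11  7 12 21 13 14 12 11 13 10 11 19 25  6 11 14  7 17 14 10 13  4 -2 -3  0  0 -1  0 -1  0 -2  0 -5
226 -1 -9  9  5  7 22 20 18 10  6 10  3 13 12  9 19 12 12  6 17  5  9  6  5  6 -1  0  4 -4  1 -3  0 -3 -6  0 -4
228  4 -3 -5 -3 -3  8  9 11 15  9 13 13 18 16 19 22 -5 -2  0 -7 1487 -8  1  0 -7 -8 -4 -1 -2 -3  1 -6 -4 -6 -5 -1
230 -1 -4  0 -5  0  0  1 -1  0 -8  0 -2 -2 -5 -2  4 -2 -8 -3  0 -9 -5 -4 -2 -6 -1  1 -2  0  0 -6 -3 -4  0 -7 -5
219 194 [ 0.52378502  0.20753917 -0.0025199 ]
219 219 [0.44125008 0.20584193 0.0010709 ]
219 207 [0.47522167 0.20133745 0.03670917]
160 210 [0.46615703 0.38724979 0.04050737]
```

View pics/crop.png

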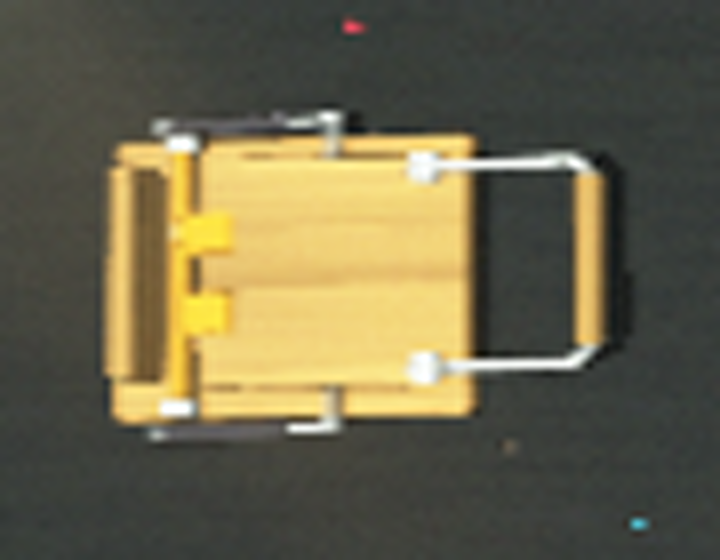

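Run:
```python
from h import *
c=viewer.calibration('top');E=np.array(c['extrinsics'])
def ray(u,v,z):
    d=E[:3,:3]@np.array([(u-c['cx'])/c['fx'],(v-c['cy'])/c['fy'],1]); return E[:3,3]+d*(z-E[2,3])/d[2]
im=cv2.imread('pics/top.png').astype(int)
s=im[190:225,212:226]; m=(s[...,2]-s[...,0]>40)
v,u=np.nonzero(m); u=u+212; v=v+190
w=(s[...,2]-s[...,0])[m].astype(float)
print(len(u),v.min(),v.max(),u.min(),u.max())
b=np.array([ray(a,e,.038) for a,e in zip(u,v)])
bc=(b*w[:,None]).sum(0)/w.sum(); k=np.polyfit(b[:,0],b[:,1],1,w=w); print('bar',bc,'mid v',ray(u.mean(),(v.min()+v.max())/2,.038),'slope',k[0])
C=lambda x,y,z: ray(145+x/8-.5,175+y/8-.5,z)
# pairs
pairs=[C(183,143,.025),C(178,408,.025)]; print(pairs, 'hinge mid',sum(pairs)/2)
h=sum(pairs)/2
d=h-bc; print('axis angle from +y', np.degrees(np.arctan2(-d[0],d[1])), np.linalg.norm(d[:2]))
e=[C(470,138,.013),C(473,415,.013),C(115,146,.013),C(112,420,.013)];print(np.round(e,4))
o=robot.get_obs(); from scipy.spatial.transform import Rotation as R
q=o['tool_rot']; print(R.from_quat(np.roll(q,-1)).as_matrix().round(3))
```

```text
83 197 217 217 220
bar [0.47537435 0.2036092  0.038     ] mid v [0.47504313 0.20279399 0.038     ] slope 0.011313958201987835
[array([0.52527846, 0.36958081, 0.025     ]), array([0.41850892, 0.36833086, 0.025     ])] hinge mid [0.47189369 0.36895583 0.025     ]
axis angle from +y 1.2059364103897843 0.16538326511722362
[[0.5288 0.2564 0.013 ]
 [0.4164 0.253  0.013 ]
 [0.5264 0.4002 0.013 ]
 [0.4151 0.3977 0.013 ]]
[[-0.965  0.263 -0.   ]
 [ 0.263  0.965 -0.   ]
 [ 0.    -0.    -1.   ]]
```

step_arm:
  motion:
    - [[-34,-27,10,0,0,-0.024],[-67,-55,20,0,0,-0.048],[-101,-82,30,0,0,-0.071],[-135,-110,40,0,0,-0.095],[-169,-137,50,0,0,-0.119],[-202,-164,60,0,0,-0.143],[-236,-192,70,0,0,-0.166],[-270,-219,80,0,0,-0.19],[-303,-247,90,0,0,-0.214],[-337,-274,100,0,0,-0.238],[-371,-301,110,0,0,-0.261],[-405,-329,122,0,0,-0.285],[-405,-329,122,0,0,-0.285],[-405,-329,122,0,0,-0.285]]
  claw: 0

```text
time: 2.2
eef_pos: [0.4749, 0.2041, 0.1204]
tool_rot: [-0.0, -0.01, 1.0, 0.0]
force: [-1.2, 0.0, -0.4]
opening: 0.0858
finger_force: 0.0
```

Run:
```python
from h import *
a,_=viewer.camera('top');b,_=viewer.camera('scene')
f=lambda x:cv2.resize(x,(400,400),interpolation=cv2.INTER_CUBIC)
cv2.imwrite('pics/l1.png',np.hstack([f(a[150:250,140:240]),f(b[110:220,180:290])])[...,::-1])
```

```text
(no output)
```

View pics/l1.png

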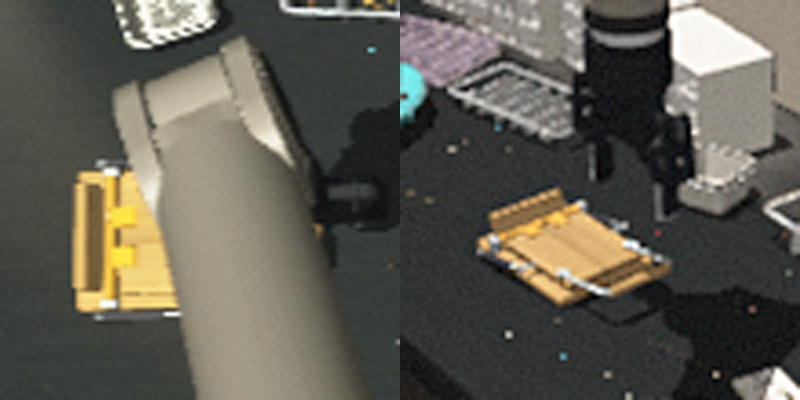

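step_arm:
  motion:
    - [[0,0,15,0,0,0],[0,0,35,0,0,0],[0,0,55,0,0,0],[0,0,75,0,0,0],[0,0,87,0,0,0],[0,0,93,0,0,0],[0,0,93,0,0,0]]
  claw: 0.6

```text
time: 3.18
eef_pos: [0.475, 0.2035, 0.0271]
tool_rot: [-0.0, -0.01, 1.0, -0.0]
force: [0.2, 0.8, 0.2]
opening: 0.0342
finger_force: 0.0
```

step_arm:
  motion:
    - [[0,0,0,0,0,0],[0,0,0,0,0,0],[0,0,0,0,0,0],[0,0,0,0,0,0],[0,0,0,0,0,0],[0,0,0,0,0,0]]
  claw: 1

```text
time: 3.92
eef_pos: [0.4757, 0.2035, 0.0278]
tool_rot: [0.001, -0.01, 1.0, 0.0]
force: [-0.3, -0.4, 6.2]
opening: 0.009
finger_force: 58.8
```

step_arm:
  motion:
    - [[0,0.5,-4,0,0,0],[0,1,-8,0,0,0],[0,2,-16,0,0,0],[0,4,-24,0,0,0],[0,6,-32,0,0,0],[0,6,-32,0,0,0]]

```text
time: 4.68
eef_pos: [0.4753, 0.209, 0.06]
tool_rot: [0.0, -0.01, 1.0, -0.0]
force: [4.7, -2.5, -1.8]
opening: 0.0089
finger_force: 58.6
```

Run:
```python
from h import *
b,_=viewer.camera('scene')
cv2.imwrite('pics/l2.png',cv2.resize(b[130:220,190:300],(770,630)[:1]+(590,),interpolation=cv2.INTER_CUBIC)[...,::-1])
a=[]
for q in np.arange(.2,1.91,.1): a.append((round(q,1),round(165*(1-np.cos(q))+13*np.sin(q)-5.9),round(-(165*np.sin(q)-13*(1-np.cos(q))-32.5))))
print(a)
```

```text
[(np.float64(0.2), 0, 0), (np.float64(0.3), 5, -16), (np.float64(0.4), 12, -31), (np.float64(0.5), 21, -45), (np.float64(0.6), 30, -58), (np.float64(0.7), 41, -71), (np.float64(0.8), 53, -82), (np.float64(0.9), 67, -92), (np.float64(1.0), 81, -100), (np.float64(1.1), 96, -107), (np.float64(1.2), 111, -113), (np.float64(1.3), 127, -117), (np.float64(1.4), 144, -119), (np.float64(1.5), 160, -120), (np.float64(1.6), 177, -119), (np.float64(1.7), 193, -116), (np.float64(1.8), 209, -112), (np.float64(1.9), 225, -106)]
```

View pics/l2.png

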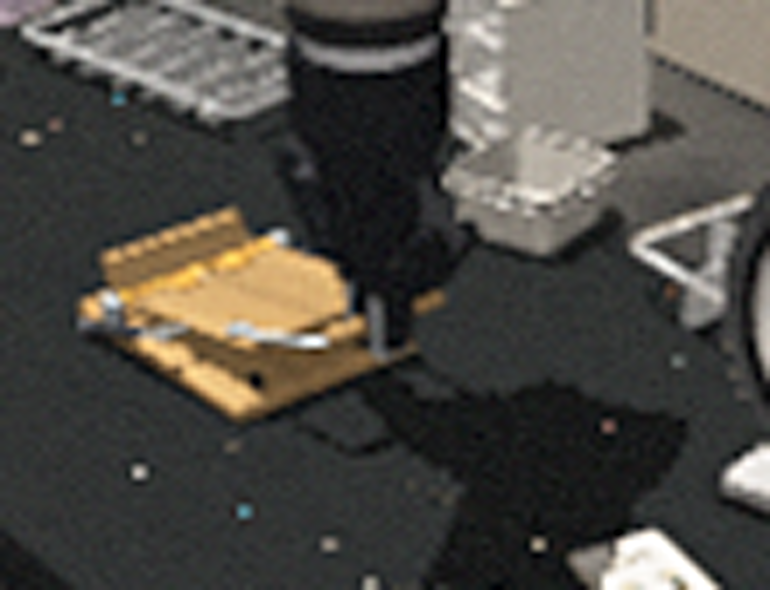

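The picture shows the bar held between the jaws at about (385,320), with the panel lifted off its plate. I'll continue along the arc.

step_arm:
  motion:
    - [[0,2,-8,0,0,0],[0,5,-16,0,0,0],[0,8,-23,0,0,0],[0,12,-31,0,0,0],[0,21,-45,0,0,0],[0,30,-58,0,0,0],[0,41,-71,0,0,0],[0,53,-82,0,0,0],[0,53,-82,0,0,0]]

```text
time: 5.85
eef_pos: [0.4745, 0.2594, 0.1433]
tool_rot: [-0.0, -0.009, 1.0, -0.002]
force: [0.2, -9.8, 11.3]
opening: 0.0087
finger_force: 58.6
```

step_arm:
  motion:
    - [[0,5,-7,0,0,0],[0,12,-12,0,0,0],[0,26,-20,0,0,0],[0,42,-28,0,0,0],[0,57,-34,0,0,0],[0,73,-38,0,0,0],[0,73,-38,0,0,0]]

```text
time: 6.72
eef_pos: [0.4721, 0.3379, 0.1814]
tool_rot: [0.0, -0.011, 1.0, 0.001]
force: [1.0, -2.5, 9.1]
opening: 0.0087
finger_force: 60.9
```

step_arm:
  motion:
    - [[0,9,-2,0,0,0],[0,18,-3.5,0,0,0],[0,34,-4.5,0,0,0],[0,51,-3.5,0,0,0],[0,67,-0.5,0,0,0],[0,76,2,0,0,0],[0,84,4,0,0,0],[0,88,5.5,0,0,0],[0,88,5.5,0,0,0]]

```text
time: 7.85
eef_pos: [0.471, 0.4243, 0.1739]
tool_rot: [0.0, -0.01, 1.0, 0.001]
force: [2.1, 1.9, 2.6]
opening: 0.0085
finger_force: 61.8
```

step_arm:
  motion:
    - [[0,0,0,0,0,0],[0,0,0,0,0,0],[0,0,0,0,0,0],[0,0,0,0,0,0],[0,0,-5,0,0,0],[0,0,-15,0,0,0],[0,0,-30,0,0,0],[0,0,-50,0,0,0],[0,0,-70,0,0,0],[0,0,-100,0,0,0],[0,0,-130,0,0,0],[0,0,-150,0,0,0],[0,0,-150,0,0,0]]
  claw: 0.4

```text
time: 9.48
eef_pos: [0.4718, 0.424, 0.3269]
tool_rot: [0.002, -0.01, 1.0, 0.002]
force: [-0.5, 0.5, 0.2]
opening: 0.0509
finger_force: 0.0
```

Run:
```python
from h import *
b,d=viewer.camera('scene'); P=cloud('scene',d)
for t in ['easel_large_bar','easel_small_back']:
    for r in spotter.trace('scene',t)[:1]:
        p=P[r['region']&(d>0)]; print(t,r['score'],np.round(np.percentile(p,[2,50,98],axis=0),3))
cv2.imwrite('pics/l3.png',cv2.resize(b[100:280,160:400],(800,600),interpolation=cv2.INTER_CUBIC)[...,::-1])
```

```text
easel_large_bar 0.69 [[0.425 0.366 0.008]
 [0.47  0.388 0.081]
 [0.566 0.456 0.176]]
easel_small_back 0.86 [[ 0.461 -0.265  0.01 ]
 [ 0.493 -0.185  0.024]
 [ 0.536 -0.14   0.039]]
```

View pics/l3.png

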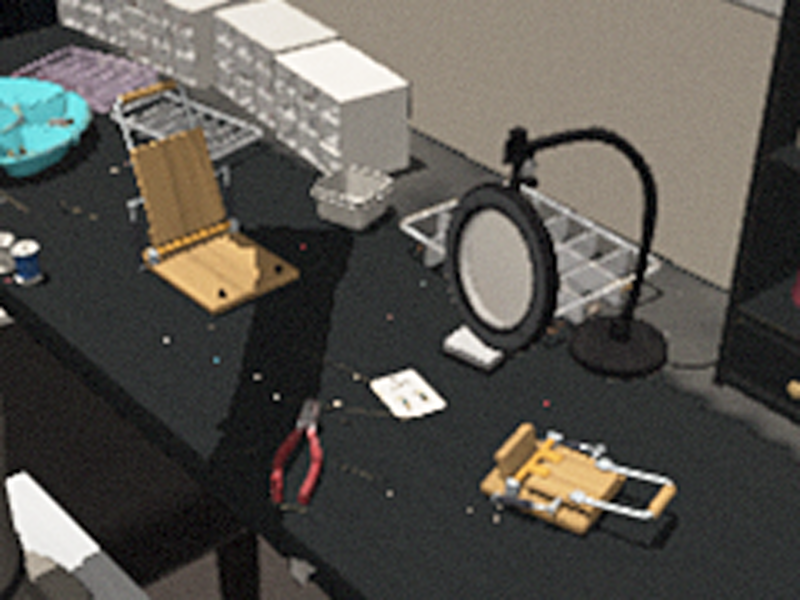

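The large easel stands open, leaning back, with its bar at about (147,95). The small one is still folded at about (575,480). One numeric check of the bar, then I'll hand the job in.

Run:
```python
from h import *
b,d=viewer.camera('scene'); P=cloud('scene',d)[120:140,195:215].reshape(-1,3)
c=b[120:140,195:215].reshape(-1,3).astype(int)
p=P[(c[:,0]-c[:,2]>50)&(P[:,2]>.165)&(P[:,2]<.19)]; m=np.median(p,0); print(len(p),m)
if abs(m[1]-.434)<.015: print(order.job_done())
```

```text
33 [0.46687967 0.43049396 0.17633016]
the job is handed in; nothing more can be done
None
```

The larger easel is open against its stop and released, with its bar measured within about 4 mm of the fully open position. The smaller easel is still folded, and I handed the job in at about 10 s on the robot's clock.

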